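# Clamp a stitch chisel in the honing jig and lock the sprung plate

## Task

Get the wide stitch chisel ready for honing: lay its shank in the groove of the clamping jig, pushed fully home against the stop with the teeth sticking out over the nose. Then take the red wing of the T-bolt, line its head up with the slot, push the sprung plate down level and turn the wing a quarter turn clockwise so that the T-head catches under the slot and the plate stays down on the chisel when you let go. Leave the other tools where they lie.

Things in the scene. Friction and masses are not known exactly. Their poses are not given: they have to be found in the camera images.
- stop (a point): Foot of the stop face that ends the jig's groove, on the groove floor, centre line. The jig is a fixed dark grey casting, 156 x 84 mm, 72 mm high at the hinge, on the green mat. Axes: x level along the groove from nose to hinge, y left, z up. The groove runs from x 0 out to -34 mm, 14 mm wide, mouth flared, open on top, walls 7 mm high.
- tongue (a point): Where the laid chisel is held: on top of the 9 mm wide, 12 mm thick tongue that carries the shank in front of the groove (36 mm long, top level with the groove floor), 46 mm before the stop. Axes as stop. Fingers fit down either side of the tongue, 28 mm of free air under it. The open plate overhangs, so lean the gripper's back 25 to 30 degrees toward -x.
- plate_front (a point): Middle of the clamp plate's front edge, half-way through its 8 mm; 140 mm from the hinge pin. Open, it stands about 94 mm above the groove floor, 21 mm in front of the stop, over the groove. Plate 150 x 56 mm, aluminium. Keep the arm clear of the tall green hand press behind the jig (0.47 m high, x 0.57 to 0.83, y 0.22 to 0.37 m).
- plate (a joint): Angle of the hinged clamp plate above level (rad): 0 = level, on its brass studs; 0.56 = fully open, where a spring holds it. With the chisel in, about 15 N down at the wing brings it level; left alone it springs open again.
- hinge_axis (a point): Middle of the plate's hinge pin, 98 mm beyond (+x) and 20 mm above the stop. Frame fixed to the plate: x in the plate (front edge at x -140 mm), y along the pin, z square to the plate. The plate opens by turning about +y (front edge up).
- tbolt (a joint): Turn of the T-bolt in the plate (rad), clockwise from above: 0 (dead stop) = wing and T-head in line with the slot; 1.571 (dead stop) = locked. Starts at 0 to 0.4; stiff (0.03 N m), stays put. The head passes the slot freely only below about 0.15, and turns freely under it only with the plate below about 0.015 (else it jams). Locked and let go, the plate rests at about 0.02.
- t_head (a point): Centre of the T-head, 28 x 8 x 8 mm, parallel to the wing, on the bolt 24.5 mm below the plane of the hinge pin. It goes down through the slot in the jig's 6 mm steel top (slot 13 mm wide, 50 mm long along the jig) as the plate comes level.
- wing (a point): Grip point in the red wing handle of the T-bolt, on the bolt's axis, 75 mm before the hinge pin, 31 mm above its plane. The wing is 36 mm long (x), 10 mm thick (close the fingers along y), from 17 mm below to 11 mm above this point; brass bush 23 mm, plate top 27 mm below it. Frame turns with bolt and plate; z = bolt axis, with the plate open leaning 32 degrees away from the nose.
- iron_mid (a point): Wide stitch chisel (grey steel, 101 mm long, 10 mm high, 0.09 kg), widest head of the three tools in the row behind the blue vice: grip point on its shank, half-way up, near its centre of mass; grip across x. Toothed head (24 mm wide, 30 mm long) toward -y, begins 14 mm from here; shank (10 mm wide) ends 46 mm away at +y. z up. Laid home, this lies 5 mm above the point tongue.
- iron_butt (a point): Butt end of the wide chisel's shank, half-way up (5 mm), 46 mm from iron_mid along +y. Axes as iron_mid. Laid home it touches the stop.
- foot (a joint): Spring travel of the rubber foot under the plate's front, which presses on the shank (m): 0 = free, about 0.003 with the plate locked down on the chisel; 1 N per mm.
- narrow_iron: Narrow stitch chisel, 16 x 101 x 10 mm, in the row behind the vice; to be left alone. Origin under its middle, length along y.
- round_punch: Round hole punch, 18 x 105 x 18 mm, in the row behind the vice; to be left alone. Origin under its middle, length along y.
- slicker: Grooved wooden edge slicker, 26 x 118 x 26 mm, on the left beside the mat; to be left alone. Origin under its middle, length along y.
- wax_cake: Cake of yellow beeswax, 37 x 53 x 20 mm; to be left alone. Origin under its middle.
- wax_tin: Round wax tin, 68 mm across, 34 mm high; to be left alone. Origin under its middle.
Mind the look-alikes: they are no part of the job. Several things look just like the part that bears iron_mid: the one meant starts farthest to the robot's left.

How it is judged:
By the outcome, as a careful person would: the job done as asked, in the order asked, and still so for the second after the job is handed in, with the robot touching nothing.
It also fails if it takes over 64 s, if anything falls off the work surface, if the arm or the gripper's body presses on something with over 40 N, if the wrist force passes 120 N, or if a joint passes its speed limit or range.

## Robot

A 6-joint arm with a two-finger parallel gripper is mounted at the origin on a cart in front of the work surface, level with it; the furniture and walls round the work are solid. World frame = base frame: x ahead of the robot, y to its left, z up, the work surface at z = 0. Lengths are in m, angles in degrees, forces in N, time in s.
With the tool pointing down it reaches from about 0.3 to 0.75 m from the base axis. Payload 8.5 kg.
Tool frame: the origin (TCP) lies midway between the tips of the shut fingers; the grasp point (between the pads) lies 19 mm behind it (env.hold_point_z is the distance from the TCP to the grasp point, in m); z points along the fingers, y is the line along which they close (so a half turn about z gives the same grasp; the last joint's range is limited). The gripper opens to 85 mm and grips with 20 to 120 N. Pads are 22 mm wide; open, the fingers measure 114 mm over their backs; the gripper's body (76 mm by 85 mm) begins 54 mm behind the grasp point. The pads swing forward as they close: fully open they stand 13 mm farther back than shut.
Start: joints at [-86.133, 21.807, 74.336, -0, 83.858, -12.336], TCP at [0.153, -0.528, 0.231] pointing down, gripper open.
Joint ranges: [-178.18, 178.18], [-50.72, 133.34], [12.68, 142.11], [-81.47, 261.47], [9.98, 163.14], [-165.26, 165.26]. Speed limits (degrees/s): [136.94, 136.94, 180, 180, 180, 180].

## Interface

Orientations are given as a 3x3 rotation matrix whose columns are the frame's x, y, z axes.
In Python, from rig import observe, get_image, camera_info, env gives the robot as it stands.
- The arm moves only by the tool drive_tool, never from a script. Its arguments are lists of equal length, an entry for each row: "offset": the shift along the tool's x, y, z in units of 40 mm (1.0 is 40 mm), a list of three; "turn": the turn, a rotation vector about the tool's x, y, z in units of 6 degrees (1.0 is 6 degrees), a list of three; "hand": the opening, from 0 (shut) to 1 (fully open). A call has exactly 10 rows; each row shifts and turns the commanded pose from where the row before left it, along the tool's axes as they then stand; what a row does not reach is not made up. A row lasts 1/8 s, in which the tool goes at most 62.5 mm and 10.7 degrees, less where a joint would pass 70% of its speed; a pose out of reach is approached as far as the arm can. A call is refused whole if a number of a shift passes 1 or a number of a turn 1, either way. A call with a gripper value outside its range is refused whole. The fingers move at their own pace and stop on an object; "newtons" is the grip in N (left out, the last holds). Time passes only in rows, so rows that do not move let the fingers close, or fill a call up. It gives the time, the measured TCP pose, the force, the opening and the grip force at its end, in the units of the state.
- observe(): the state, without advancing time (a new reading comes with each control period).
- get_image(name): name is "scene" or "top" or "wrist"; returns the picture (480x640x3 uint8, blue, green, red); there is no depth.
- camera_info(name): a dict with "fx", "fy", "cx", "cy" (pixels), "world_to_cam" (4x4, takes a point from world to camera coordinates). Camera axes: x right, y down, z forward; pixel columns grow to the right and rows downward; lengths in m; the calibration is good to about 2 mm. A picture is of the moment at which its call begins: read the wrist's pose just before it. camera_info takes no time and is no camera call; for the wrist camera it gives the pose at the moment of the call.
- env.close_job(): hands the job in; it is judged then, once.
The state is a dict: "time_s": time; "q": joint angles; "qvel": joint speeds; "joint_efforts": joint torques, N m; "position": TCP position; "tool_rot": TCP orientation; "ft_force": force on the tool from outside, world axes, zero at the start; "wrist_torque": the same for the moment, N m; "grip_width": finger opening in m; "gripper_force": force on a finger pad.
Only numpy, scipy, OpenCV 4.12 (cv2) and the standard library are available. Lean on these libraries where they do the work, as an engineer would, in place of code of your own. Each camera call takes 0.05 s, during which the arm holds its last target. There are 200 camera calls.

## Working session

There is one attempt and no reset: what is moved stays moved. The work goes in short steps, Python scripts to look and compute and a tool call to move; the robot and the scene stay as the last step left them, time stands still between calls to the robot, and variables do not carry over. Pictures are saved under pics/ and viewed, at most 10 in all, crops included, and the job is handed in when it is done.

Besides the shell and the picture viewer there is one more tool, called after "Request:" as name(argument=value, ...) on one line, values as JSON. drive_tool: Moves the arm, as the interface text tells. Its arguments: {"type":"object","properties":{"offset":{"type":"array"},"turn":{"type":"array"},"hand":{"type":"array"},"newtons":{"type":"number"}},"required":["offset","turn","hand"]}

```bash
ls; mkdir -p pics
cat > h.py <<'E'
import numpy as np, cv2
from rig import observe, get_image, camera_info, env
def ray(ci,u,v):
    T=np.array(ci["world_to_cam"]);R=T[:3,:3];o=-R.T@T[:3,3]
    d=R.T@np.array([(u-ci["cx"])/ci["fx"],(v-ci["cy"])/ci["fy"],1]);return o,d/np.linalg.norm(d)
def onz(ci,u,v,z):
    o,d=ray(ci,u,v);return o+d*(z-o[2])/d[2]
def two(c1,p1,c2,p2):
    o1,d1=ray(c1,*p1);o2,d2=ray(c2,*p2)
    s,t=np.linalg.lstsq(np.c_[d1,-d2],o2-o1,rcond=None)[0]
    a,b=o1+s*d1,o2+t*d2;return (a+b)/2,np.linalg.norm(a-b)
def proj(ci,p):
    T=np.array(ci["world_to_cam"]);c=T[:3,:3]@np.array(p)+T[:3,3]
    return ci["fx"]*c[0]/c[2]+ci["cx"],ci["fy"]*c[1]/c[2]+ci["cy"]
E
python3 - <<'E'
from h import *
np.set_printoptions(precision=4,suppress=True)
s=observe();print(s["time_s"],s["position"],s["tool_rot"],s["grip_width"],env.hold_point_z)
for n in("scene","top"):
    cv2.imwrite(f"pics/{n}0.png",get_image(n));c=camera_info(n);print(n,c["fx"],c["cx"],c["cy"],np.array(c["world_to_cam"]))
E
```

```text
pics
0.0 [ 0.1534 -0.5279  0.2307] [[ 0.9603  0.279  -0.0001]
 [ 0.279  -0.9603  0.0014]
 [ 0.0003 -0.0014 -1.    ]] 0.08513382373809492 0.0187
scene 516.1997564270117 320.7209233553053 237.16458066193397 [[-0.4283 -0.9036  0.0023  0.2432]
 [-0.3741  0.175  -0.9107  0.298 ]
 [ 0.8226 -0.3909 -0.413   0.9028]
 [ 0.      0.      0.      1.    ]]
top 456.66475859704286 323.09893995881276 239.2049389963326 [[-0.0124 -0.9999 -0.0031 -0.0101]
 [-0.98    0.0127 -0.1986  0.5606]
 [ 0.1986  0.0005 -0.9801  0.9881]
 [ 0.      0.      0.      1.    ]]
```

View pics/top0.png

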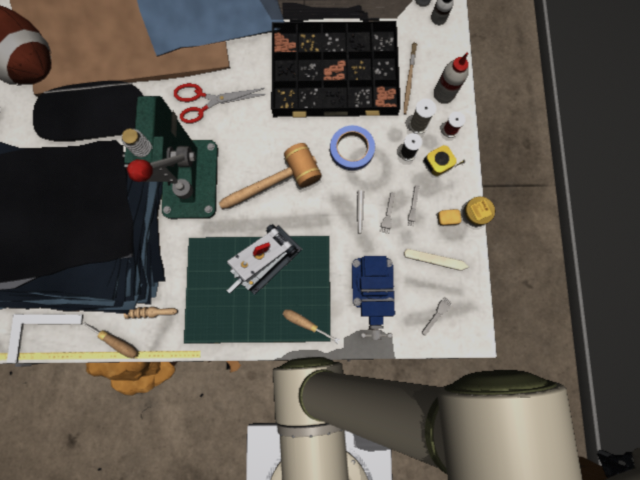

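View pics/scene0.png

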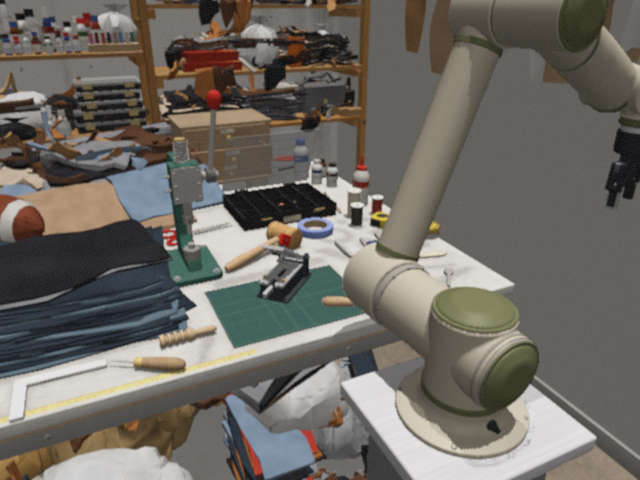

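Run:
```python
from h import *
np.set_printoptions(precision=4,suppress=True)
im=cv2.imread("pics/top0.png");sc=cv2.imread("pics/scene0.png")
a=cv2.resize(im[170:250,340:440],(800,640))[:300*2]
A=cv2.resize(im[175:245,345:430],None,fx=4.6,fy=4.6,interpolation=cv2.INTER_CUBIC)
B=cv2.resize(im[215:305,215:310],None,fx=4.2,fy=4.2,interpolation=cv2.INTER_CUBIC)
C=cv2.resize(sc[225:310,245:330],None,fx=3.5,fy=3.5,interpolation=cv2.INTER_CUBIC)
W=np.zeros((600,800,3),np.uint8)
W[:min(600,A.shape[0]),:391]=A[:,:391]; W[:B.shape[0],400:400+B.shape[1]]=B[:,:400]
h=600-C.shape[0];W[325:600,:C.shape[1]]=C[:275]
cv2.imwrite("pics/z.png",W)
c=camera_info("top")
for u,v in((388,213),(361,211),(413,204),(232,290),(262,249)):print(u,v,onz(c,u,v,0.0),onz(c,u,v,0.06))
```

```text
388 213 [ 0.635  -0.1763  0.    ] [ 0.6193 -0.1675  0.06  ]
361 211 [ 0.6409 -0.1106  0.    ] [ 0.6249 -0.1054  0.06  ]
413 204 [ 0.6569 -0.2384  0.    ] [ 0.64   -0.2261  0.06  ]
232 290 [0.4523 0.1994 0.    ] [0.4467 0.1873 0.06  ]
262 249 [0.5497 0.13   0.    ] [0.5388 0.1218 0.06  ]
```

View pics/z.png

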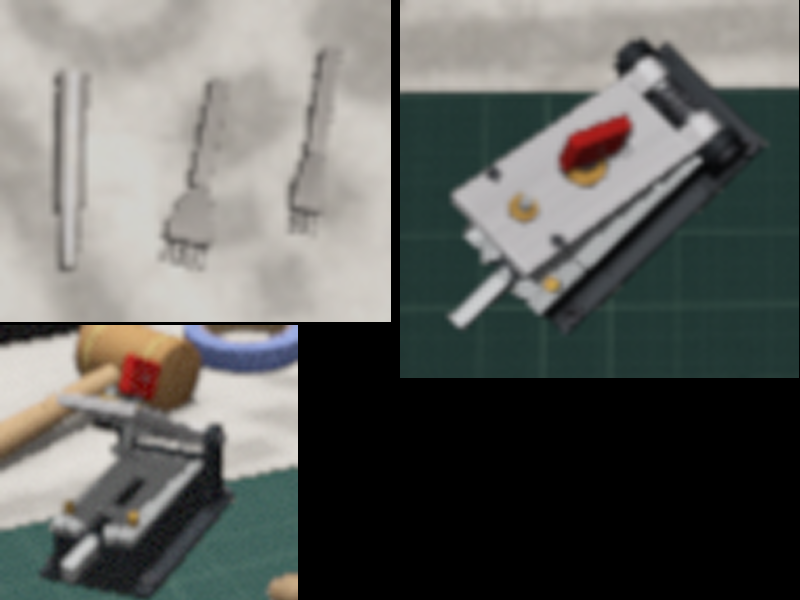

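```bash
cat >> h.py <<'E'
from scipy.spatial.transform import Rotation as Ro, Slerp
np.set_printoptions(precision=4,suppress=True)
def tool(yaw,lean):
    "tool x = -d (d at angle yaw deg), z down leaning fingers toward +d by lean"
    a,l=np.radians(yaw),np.radians(lean);d=np.array([np.cos(a),np.sin(a),0]);Z=np.array([0,0,1.])
    z=-np.cos(l)*Z+np.sin(l)*d;y=np.cross(Z,d)*1.0
    x=np.cross(y,z);return np.c_[x,y,z]
def plan(P,R,n,s=None,R0=None,P0=None,dec=2):
    s=s or observe();p=np.array(s["position"]) if P0 is None else P0;r=np.array(s["tool_rot"]) if R0 is None else R0
    rv=Ro.from_matrix(r.T@R).as_rotvec();off=[];trn=[];p=p.copy();r=r.copy();st=p.copy()
    for i in range(n):
        o=np.round(r.T@(st+(P-st)*(i+1)/n-p)/.04,dec);p=p+r@o*.04
        k=Ro.from_matrix(r.T@R).as_rotvec()/(n-i);t=np.round(np.degrees(k)/6,dec)
        r=r@Ro.from_rotvec(np.radians(t*6)).as_matrix();off.append((o+0.).tolist());trn.append((t+0.).tolist())
    print("max",np.abs(off).max(),np.abs(trn).max(),"end",p,"err",np.linalg.norm(p-P)*1e3)
    for i in range(0,n,10):print("offset",off[i:i+10],"\nturn",trn[i:i+10])
    return p,r
E
python3 - <<'E'
from h import *
c=camera_info("top")
b=onz(c,391.7,192.4,.008);t=onz(c,384.8,232.6,.008);print(b,t,np.linalg.norm(b-t))
d=(b-t)/np.linalg.norm(b-t);yaw=np.degrees(np.arctan2(d[1],d[0]));mid=b-d*.046;print("yaw",yaw,"mid",mid)
R=tool(yaw,0);print(R)
plan(np.array([mid[0]-.03,mid[1],.20]),R,30)
E
```

```text
[ 0.6847 -0.1862  0.008 ] [ 0.5844 -0.1655  0.008 ] 0.10241933853579793
yaw -11.715542352982615 mid [ 0.6397 -0.1769  0.008 ]
[[-0.9792  0.2031  0.    ]
 [ 0.2031  0.9792 -0.    ]
 [-0.     -0.     -1.    ]]
max 0.48 0.85 end [ 0.6097 -0.1768  0.2   ] err 0.08654173108911682
offset [[0.45, -0.17, 0.03], [0.46, -0.14, 0.02], [0.47, -0.09, 0.03], [0.48, -0.06, 0.02], [0.47, 0.0, 0.03], [0.48, 0.03, 0.03], [0.48, 0.07, 0.02], [0.46, 0.12, 0.03], [0.45, 0.16, 0.02], [0.44, 0.2, 0.03]] 
turn [[0.0, 0.0, -0.84], [0.0, 0.0, -0.85], [0.0, 0.0, -0.84], [0.0, 0.0, -0.85], [0.0, 0.0, -0.84], [0.0, 0.0, -0.85], [0.0, 0.0, -0.84], [0.0, 0.0, -0.85], [0.0, 0.0, -0.84], [0.0, 0.0, -0.85]]
offset [[0.42, 0.23, 0.03], [0.4, 0.27, 0.02], [0.37, 0.31, 0.03], [0.34, 0.33, 0.02], [0.31, 0.37, 0.03], [0.28, 0.39, 0.03], [0.24, 0.41, 0.02], [0.2, 0.44, 0.03], [0.17, 0.45, 0.02], [0.12, 0.46, 0.03]] 
turn [[0.0, 0.0, -0.84], [0.0, 0.0, -0.85], [0.0, 0.0, -0.84], [0.0, 0.0, -0.85], [0.0, 0.0, -0.84], [0.0, 0.0, -0.85], [0.0, 0.0, -0.84], [0.0, 0.0, -0.85], [0.0, 0.0, -0.84], [0.0, 0.0, -0.85]]
offset [[0.09, 0.47, 0.03], [0.04, 0.48, 0.02], [-0.01, 0.48, 0.03], [-0.04, 0.48, 0.02], [-0.08, 0.47, 0.03], [-0.13, 0.46, 0.03], [-0.17, 0.45, 0.02], [-0.21, 0.43, 0.03], [-0.24, 0.42, 0.02], [-0.28, 0.39, 0.03]] 
turn [[0.0, 0.0, -0.84], [0.0, 0.0, -0.85], [0.0, 0.0, -0.84], [0.0, 0.0, -0.85], [0.0, 0.0, -0.84], [0.0, 0.0, -0.85], [0.0, 0.0, -0.84], [0.0, 0.0, -0.85], [0.01, 0.0, -0.84], [0.0, 0.0, -0.85]]
```

Request:
drive_tool(offset=[[0.45,-0.17,0.03],[0.46,-0.14,0.02],[0.47,-0.09,0.03],[0.48,-0.06,0.02],[0.47,0,0.03],[0.48,0.03,0.03],[0.48,0.07,0.02],[0.46,0.12,0.03],[0.45,0.16,0.02],[0.44,0.2,0.03]], turn=[[0,0,-0.84],[0,0,-0.85],[0,0,-0.84],[0,0,-0.85],[0,0,-0.84],[0,0,-0.85],[0,0,-0.84],[0,0,-0.85],[0,0,-0.84],[0,0,-0.85]], hand=[1,1,1,1,1,1,1,1,1,1])

```text
time_s: 1.35
position: [0.3061, -0.4108, 0.2206]
tool_rot: [[0.39, 0.921, -0.0], [0.921, -0.39, 0.001], [0.001, -0.001, -1.0]]
ft_force: [0.4, -0.2, -0.5]
grip_width: 0.0853
gripper_force: 0.0
```

Request:
drive_tool(offset=[[0.42,0.23,0.03],[0.4,0.27,0.02],[0.37,0.31,0.03],[0.34,0.33,0.02],[0.31,0.37,0.03],[0.28,0.39,0.03],[0.24,0.41,0.02],[0.2,0.44,0.03],[0.17,0.45,0.02],[0.12,0.46,0.03]], turn=[[0,0,-0.84],[0,0,-0.85],[0,0,-0.84],[0,0,-0.85],[0,0,-0.84],[0,0,-0.85],[0,0,-0.84],[0,0,-0.85],[0,0,-0.84],[0,0,-0.85]], hand=[1,1,1,1,1,1,1,1,1,1])

```text
time_s: 2.6
position: [0.458, -0.2937, 0.2102]
tool_rot: [[-0.466, 0.885, -0.001], [0.885, 0.466, 0.001], [0.001, -0.0, -1.0]]
ft_force: [-0.4, -0.2, -0.6]
grip_width: 0.0853
gripper_force: 0.0
```

Request:
drive_tool(offset=[[0.09,0.47,0.03],[0.04,0.48,0.02],[-0.01,0.48,0.03],[-0.04,0.48,0.02],[-0.08,0.47,0.03],[-0.13,0.46,0.03],[-0.17,0.45,0.02],[-0.21,0.43,0.03],[-0.24,0.42,0.02],[-0.28,0.39,0.03]], turn=[[0,0,-0.84],[0,0,-0.85],[0,0,-0.84],[0,0,-0.85],[0,0,-0.84],[0,0,-0.85],[0,0,-0.84],[0,0,-0.85],[0,0,-0.84],[0,0,-0.85]], hand=[1,1,1,1,1,1,1,1,1,1])

```text
time_s: 3.85
position: [0.6101, -0.1766, 0.1996]
tool_rot: [[-0.98, 0.2, -0.001], [0.2, 0.98, 0.0], [0.001, 0.0, -1.0]]
ft_force: [-0.3, -0.1, -0.2]
grip_width: 0.0854
gripper_force: 0.0
```

Run:
```python
from h import *
s=observe();print(s["time_s"],s["position"],s["tool_rot"],s["q"],s["ft_force"])
c=camera_info("wrist");im=get_image("wrist");cv2.imwrite("pics/w1.png",im)
T=np.array(c["world_to_cam"]);print(c["fx"],"cam pos",-T[:3,:3].T@T[:3,3])
m=(.6397,-.1769,.01);print(proj(c,m),proj(c,(.6847,-.1862,.01)),proj(c,(.5844,-.1655,.01)))
```

```text
3.85 [ 0.6101 -0.1766  0.1996] [[-0.9798  0.1998 -0.0008]
 [ 0.1998  0.9798  0.0004]
 [ 0.0009  0.0002 -1.    ]] [ -26.8064   31.7437   62.6737    0.0002   85.6353 -105.2797] [-0.3062 -0.0559 -0.1987]
346.47511658900567 cam pos [ 0.5318 -0.1602  0.3422]
(np.float64(317.4230262155515), np.float64(241.39634623494854)) (np.float64(317.1506222569141), np.float64(282.97077277957925)) (np.float64(317.7604522137747), np.float64(185.4282193479388))
```

View pics/w1.png

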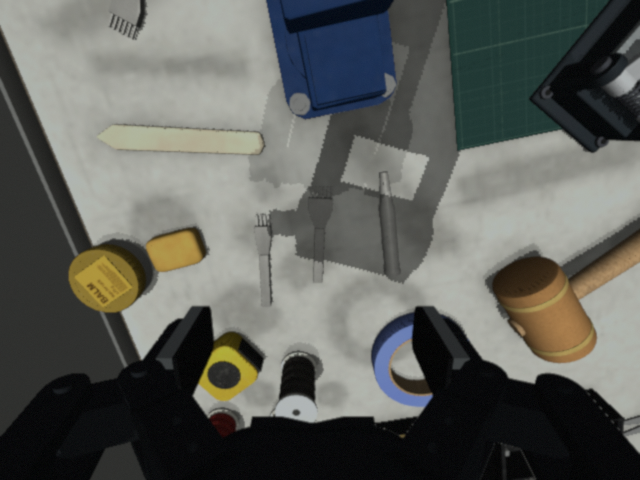

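Run:
```python
from h import *
c=camera_info("wrist")
b=onz(c,318.5,282,.008);t=onz(c,321,187,.008);print(b,t,np.linalg.norm(b-t))
d=(b-t)/np.linalg.norm(b-t);yaw=np.degrees(np.arctan2(d[1],d[0]));mid=b-d*.046;print("yaw",yaw,"mid",mid)
# refine by mask of the shank
im=cv2.imread("pics/w1.png");print(im[235:281:9,308:332].mean(2).astype(int))
R=tool(yaw,26);P=mid+.004*d;P[2]=.006
p,r=plan(P-R[:,2]*.05,R,10);plan(P,R,10,P0=p,R0=r)
```

```text
[ 0.686  -0.1828  0.008 ] [ 0.588  -0.1613  0.008 ] 0.10030850884117419
yaw -12.363768913233109 mid [ 0.641  -0.1729  0.008 ]
[[ 88  86  86  86  84  79  69  73  75  77  78  78  77  76  74  73  75  85
   89  90  92  92  93  93]
 [ 82  81  81  80  79  73  64  72  75  74  74  74  74  75  74  72  76  81
   84  86  87  86  88  89]
 [ 75  75  74  75  75  71  67  70  71  72  72  71  71  72  69  67  74  76
   77  77  77  78  80  82]
 [138 137 138 137 130 115 114 130 134 125 109 117 118 107  86  99 131 140
  137 133 140 142 135 122]
 [142 142 142 139 129 115 126 132 133 133 132 132 129 123 111 109 139 149
  152 155 158 161 162 164]
 [147 147 147 145 136 118 125 131 131 130 128 128 126 123 130 154 164 166
  168 168 169 168 168 168]]
max 0.38 0.44 end [ 0.6235 -0.1692  0.0511] err 0.20907998828160537
offset [[-0.03, 0.02, 0.37], [-0.01, 0.02, 0.37], [0.01, 0.02, 0.37], [0.02, 0.02, 0.38], [0.04, 0.03, 0.36], [0.06, 0.02, 0.37], [0.07, 0.02, 0.37], [0.09, 0.02, 0.36], [0.11, 0.02, 0.35], [0.12, 0.02, 0.35]] 
turn [[0.01, -0.43, 0.02], [0.0, -0.43, 0.02], [0.01, -0.43, 0.02], [0.0, -0.44, 0.02], [0.01, -0.43, 0.02], [0.0, -0.44, 0.02], [0.0, -0.43, 0.02], [0.01, -0.44, 0.01], [0.0, -0.43, 0.02], [0.01, -0.44, 0.01]]
max 0.13 0.0 end [ 0.6449 -0.1739  0.0062] err 0.2126326007512064
offset [[0.0, 0.0, 0.13], [0.0, 0.0, 0.12], [0.0, 0.0, 0.13], [0.0, 0.0, 0.12], [0.0, 0.0, 0.13], [0.0, 0.0, 0.12], [0.0, 0.0, 0.13], [0.0, 0.0, 0.12], [0.0, 0.0, 0.13], [0.0, 0.0, 0.12]] 
turn [[0.0, 0.0, 0.0], [0.0, 0.0, 0.0], [0.0, 0.0, 0.0], [0.0, 0.0, 0.0], [0.0, 0.0, 0.0], [0.0, 0.0, 0.0], [0.0, 0.0, 0.0], [0.0, 0.0, 0.0], [0.0, 0.0, 0.0], [0.0, 0.0, 0.0]]
```

Request:
drive_tool(offset=[[-0.03,0.02,0.37],[-0.01,0.02,0.37],[0.01,0.02,0.37],[0.02,0.02,0.38],[0.04,0.03,0.36],[0.06,0.02,0.37],[0.07,0.02,0.37],[0.09,0.02,0.36],[0.11,0.02,0.35],[0.12,0.02,0.35]], turn=[[0.01,-0.43,0.02],[0,-0.43,0.02],[0.01,-0.43,0.02],[0,-0.44,0.02],[0.01,-0.43,0.02],[0,-0.44,0.02],[0,-0.43,0.02],[0.01,-0.44,0.01],[0,-0.43,0.02],[0.01,-0.44,0.01]], hand=[0.8,0.6,0.5,0.45,0.45,0.45,0.45,0.45,0.45,0.45])

```text
time_s: 5.15
position: [0.6216, -0.1716, 0.0514]
tool_rot: [[-0.875, 0.223, 0.429], [0.2, 0.975, -0.099], [-0.44, -0.001, -0.898]]
ft_force: [0.1, -0.9, -0.5]
grip_width: 0.0386
gripper_force: 0.0
```

Request:
drive_tool(offset=[[0,0,0.13],[0,0,0.12],[0,0,0.13],[0,0,0.12],[0,0,0.13],[0,0,0.12],[0,0,0.13],[0,0,0.12],[0,0,0.13],[0,0,0.12]], turn=[[0,0,0],[0,0,0],[0,0,0],[0,0,0],[0,0,0],[0,0,0],[0,0,0],[0,0,0],[0,0,0],[0,0,0]], hand=[0.45,0.45,0.45,0.45,0.45,0.45,0.45,0.45,0.45,0.45])

```text
time_s: 6.4
position: [0.6436, -0.1763, 0.0067]
tool_rot: [[-0.876, 0.222, 0.428], [0.199, 0.975, -0.098], [-0.439, -0.001, -0.898]]
ft_force: [0.4, -0.5, 0.8]
grip_width: 0.038
gripper_force: 0.0
```

Run:
```python
from h import *
s=observe();print(s["time_s"],s["position"],s["ft_force"],s["grip_width"])
c=camera_info("wrist");im=get_image("wrist");cv2.imwrite("pics/w2.png",cv2.resize(im[100:420,160:480],None,fx=1.5,fy=1.5))
print(proj(c,(.641,-.1729,.005)))
c=camera_info("wrist");s["position"]
```

```text
6.4 [ 0.6436 -0.1763  0.0067] [ 0.4081 -0.5176  0.7837] 0.03800755352041435
(np.float64(317.52466472234966), np.float64(302.1879551352762))
```

View pics/w2.png

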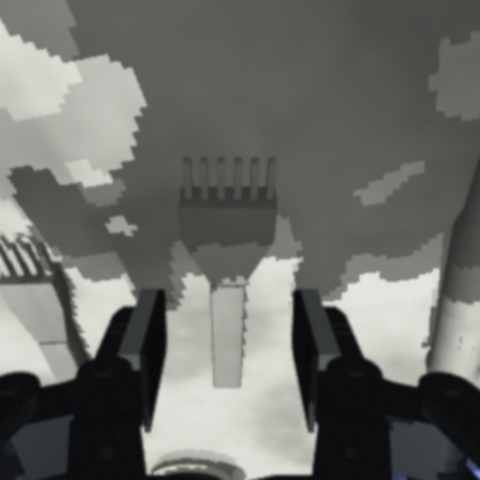

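Request:
drive_tool(offset=[[-0.04,0,0.03],[0,0,0],[0,0,0],[0,0,0],[0,0,0],[0,0,0],[0,0,0],[0,0,0],[0,0,0],[0,0,0]], turn=[[0,0,0],[0,0,0],[0,0,0],[0,0,0],[0,0,0],[0,0,0],[0,0,0],[0,0,0],[0,0,0],[0,0,0]], hand=[0.4,0.3,0.2,0,0,0,0,0,0,0], newtons=60)

```text
time_s: 7.7
position: [0.6454, -0.1767, 0.007]
tool_rot: [[-0.876, 0.222, 0.428], [0.199, 0.975, -0.098], [-0.439, -0.001, -0.898]]
ft_force: [-3.0, 0.3, 6.6]
grip_width: 0.007
gripper_force: 59.1
```

Request:
drive_tool(offset=[[-0.05,0,-0.1],[-0.11,0,-0.22],[-0.11,0,-0.22],[-0.11,0,-0.22],[-0.11,0,-0.22],[-0.15,0,-0.3],[-0.15,0,-0.3],[-0.15,0,-0.3],[-0.15,0,-0.3],[-0.15,0,-0.3]], turn=[[0,0,0],[0,0,0],[0,0,0],[0,0,0],[0,0,0],[0,0,0],[0,0,0],[0,0,0],[0,0,0],[0,0,0]], hand=[0,0,0,0,0,0,0,0,0,0])

```text
time_s: 8.95
position: [0.6464, -0.1768, 0.1185]
tool_rot: [[-0.876, 0.222, 0.428], [0.199, 0.975, -0.098], [-0.439, -0.001, -0.898]]
ft_force: [0.2, -0.3, -1.7]
grip_width: 0.0073
gripper_force: 58.6
```

Run:
```python
from h import *
s=observe();print(s["time_s"],s["position"],s["ft_force"],s["grip_width"],s["q"])
c=camera_info("wrist");im=get_image("wrist");cv2.imwrite("pics/w3.png",im)
c2=camera_info("scene");sc=get_image("scene");cv2.imwrite("pics/s3.png",sc)
u,v=map(int,proj(c2,s["position"]));print(u,v)
u,v=min(max(u,80),560),min(max(v,60),420)
W=np.zeros((480,790,3),np.uint8);W[:,:400]=im[:,120:520];W[:240,400:]=cv2.resize(sc[v-30:v+30,u-48:u+49],(390,240),interpolation=cv2.INTER_CUBIC)
cv2.imwrite("pics/m3.png",W)
```

```text
8.95 [ 0.6464 -0.1768  0.1185] [ 0.2212 -0.3299 -1.6967] 0.007327616667090162 [ -27.9501   30.4082   84.9745   10.2262   39.7949 -111.5794]
365 207
```

View pics/m3.png

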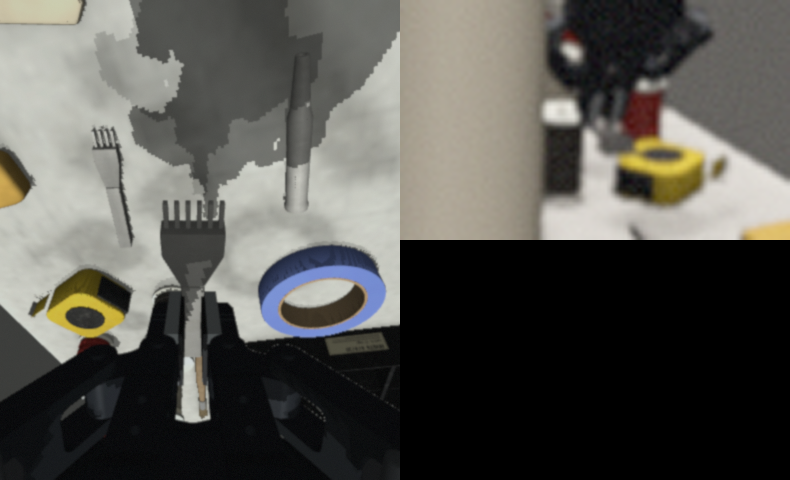

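Run:
```python
from h import *
s=observe();c=camera_info("wrist");P=np.array(s["position"]);R=np.array(s["tool_rot"])
d=-R[:,0].copy();d[2]=0;d/=np.linalg.norm(d);l=R[:,1];Z=np.array([0,0,1])
mid=P-.0055*d; mid[2]=P[2]-.002
for pit in(-6,-3,0,3,6):
    a=np.radians(pit);dd=d*np.cos(a)+Z*np.sin(a);up=np.cross(dd,l);up*=np.sign(up[2])
    print(pit,[np.round(proj(c,mid-dd*x+l*y+up*z)) for x,y,z in((.055,.012,.005),(.055,-.012,.005),(.042,.012,.005),(.014,.005,.005),(.014,-.005,.005))])
```

```text
-6 [array([348., 226.]), array([274., 226.]), array([345., 251.]), array([323., 292.]), array([299., 292.])]
-3 [array([347., 219.]), array([274., 219.]), array([345., 245.]), array([323., 290.]), array([299., 290.])]
0 [array([347., 213.]), array([275., 213.]), array([344., 241.]), array([323., 289.]), array([299., 289.])]
3 [array([346., 207.]), array([276., 207.]), array([344., 236.]), array([323., 287.]), array([299., 287.])]
6 [array([346., 202.]), array([276., 202.]), array([344., 232.]), array([323., 285.]), array([299., 285.])]
```

Run:
```python
from h import *
c=camera_info("top")
f=lambda x,y:(215+(x-400)/4.2,215+y/4.2)
tip=onz(c,*f(455,320),.042);print("tongue tip",tip)
e1=onz(c,*f(570,325),.005);e2=onz(c,*f(765,145),.005);print(e1,e2,np.linalg.norm(e1-e2),np.degrees(np.arctan2(*(e2-e1)[[1,0]])))
for a,b in(((453,192),(520,278)),((520,278),(705,158)),((453,192),(640,70))):
    A=onz(c,*f(*a),.11);B=onz(c,*f(*b),.11);print(A,B,np.linalg.norm(A-B),np.degrees(np.arctan2(*(B-A)[[1,0]])))
R=tool(-46,26);d=np.array([.695,-.719,0]);n=np.array([.719,.695,0])
ton=tip+.024*d;print("tongue",ton)
P=ton-.10*n-.03*d;P[2]=.17;p,r=plan(P,R,20)
```

```text
tongue tip [0.4458 0.1998 0.042 ]
[0.4455 0.1431 0.005 ] [0.5463 0.0338 0.005 ] 0.14865345558847243 -47.32743564556378
[0.5051 0.1884 0.11  ] [0.4606 0.1532 0.11  ] 0.05677117359835789 -141.6119657225008
[0.4606 0.1532 0.11  ] [0.521  0.0596 0.11  ] 0.11140834476216888 -57.1254291831944
[0.5051 0.1884 0.11  ] [0.5677 0.0934 0.11  ] 0.11380233274840519 -56.60965637819856
tongue [0.4625 0.1825 0.042 ]
max 0.44 0.25 end [0.3697 0.1344 0.1699] err 0.19193949605978447
offset [[0.35, 0.3, -0.24], [0.36, 0.29, -0.25], [0.37, 0.28, -0.25], [0.38, 0.27, -0.26], [0.38, 0.25, -0.26], [0.39, 0.24, -0.26], [0.39, 0.22, -0.26], [0.4, 0.21, -0.27], [0.4, 0.2, -0.27], [0.42, 0.18, -0.27]] 
turn [[0.12, 0.0, 0.25], [0.12, 0.0, 0.25], [0.12, 0.0, 0.25], [0.12, 0.0, 0.25], [0.12, 0.0, 0.25], [0.12, 0.0, 0.25], [0.12, 0.0, 0.25], [0.12, 0.0, 0.25], [0.12, 0.0, 0.25], [0.12, 0.0, 0.25]]
offset [[0.41, 0.17, -0.28], [0.42, 0.16, -0.27], [0.42, 0.14, -0.28], [0.43, 0.12, -0.28], [0.43, 0.11, -0.28], [0.43, 0.1, -0.29], [0.44, 0.08, -0.28], [0.43, 0.07, -0.28], [0.44, 0.05, -0.29], [0.44, 0.03, -0.28]] 
turn [[0.12, 0.0, 0.25], [0.12, 0.0, 0.25], [0.12, 0.0, 0.25], [0.12, 0.0, 0.25], [0.12, 0.01, 0.25], [0.12, 0.0, 0.24], [0.13, 0.01, 0.25], [0.12, 0.0, 0.24], [0.13, 0.01, 0.25], [0.12, 0.0, 0.24]]
```

Request:
drive_tool(offset=[[0.35,0.3,-0.24],[0.36,0.29,-0.25],[0.37,0.28,-0.25],[0.38,0.27,-0.26],[0.38,0.25,-0.26],[0.39,0.24,-0.26],[0.39,0.22,-0.26],[0.4,0.21,-0.27],[0.4,0.2,-0.27],[0.42,0.18,-0.27]], turn=[[0.12,0,0.25],[0.12,0,0.25],[0.12,0,0.25],[0.12,0,0.25],[0.12,0,0.25],[0.12,0,0.25],[0.12,0,0.25],[0.12,0,0.25],[0.12,0,0.25],[0.12,0,0.25]], hand=[0,0,0,0,0,0,0,0,0,0])

```text
time_s: 10.3
position: [0.507, -0.0206, 0.143]
tool_rot: [[-0.782, 0.493, 0.382], [0.443, 0.87, -0.215], [-0.439, 0.001, -0.899]]
ft_force: [0.0, -0.3, -1.6]
grip_width: 0.0073
gripper_force: 58.7
```

Request:
drive_tool(offset=[[0.41,0.17,-0.28],[0.42,0.16,-0.27],[0.42,0.14,-0.28],[0.43,0.12,-0.28],[0.43,0.11,-0.28],[0.43,0.1,-0.29],[0.44,0.08,-0.28],[0.43,0.07,-0.28],[0.44,0.05,-0.29],[0.44,0.03,-0.28]], turn=[[0.12,0,0.25],[0.12,0,0.25],[0.12,0,0.25],[0.12,0,0.25],[0.12,0,0.25],[0.12,0,0.25],[0.12,0,0.25],[0.12,0,0.25],[0.12,0,0.25],[0.12,0,0.24]], hand=[0,0,0,0,0,0,0,0,0,0])

```text
time_s: 11.55
position: [0.3686, 0.1352, 0.1688]
tool_rot: [[-0.623, 0.72, 0.305], [0.648, 0.694, -0.314], [-0.438, 0.002, -0.899]]
ft_force: [1.2, -0.3, -0.9]
grip_width: 0.0072
gripper_force: 58.7
```

Run:
```python
from h import *
import pickle
s=observe();print(s["time_s"],s["position"],s["tool_rot"],s["ft_force"],s["grip_width"])
c=camera_info("wrist");im=get_image("wrist");cv2.imwrite("pics/w4.png",im);pickle.dump(c,open("c4.pkl","wb"))
print(proj(c,(.4458,.1998,.042)),proj(c,(.4625,.1825,.042)))
```

```text
11.55 [0.3686 0.1352 0.1688] [[-0.6227  0.7204  0.3055]
 [ 0.6482  0.6936 -0.3143]
 [-0.4383  0.0023 -0.8988]] [ 1.2472 -0.3347 -0.92  ] 0.007187628553293487
(np.float64(447.3061580720046), np.float64(171.22585604593104)) (np.float64(439.1166621533213), np.float64(197.35870719271742))
```

View pics/w4.png

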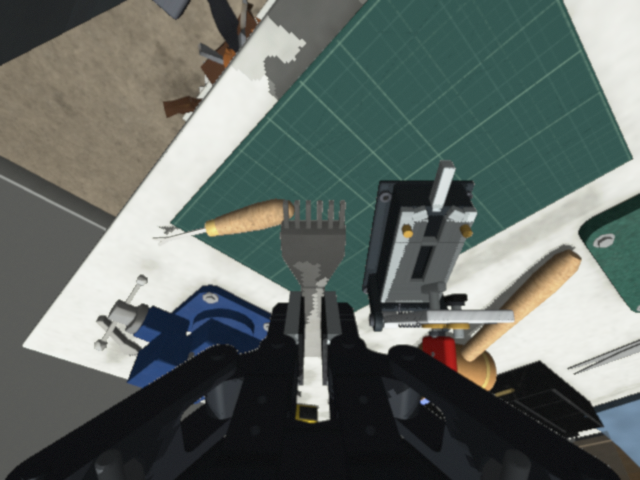

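Run:
```python
from h import *
im=cv2.imread("pics/w4.png")
A=cv2.resize(im[150:340,365:525],(640,600)[::-1] if 0 else None,fx=4,fy=4,interpolation=cv2.INTER_CUBIC)[:600]
cv2.imwrite("pics/z4.png",A);print(A.shape)
```

```text
(600, 640, 3)
```

View pics/z4.png

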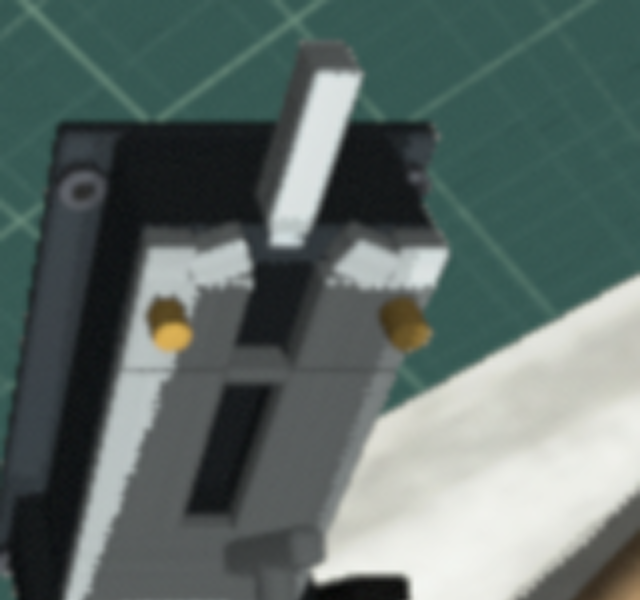

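Run:
```python
from h import *
import pickle
c=pickle.load(open("c4.pkl","rb"));f=lambda x,y:(365+x/4,150+y/4)
t=f(342,72);g=f(288,240);st=f(263,346);l=f(170,335);r=f(410,333)
for h in(.036,.042,.048):
    a,b,m=[onz(c,*q,h) for q in(t,st,g)];d=b-a
    print(h,a,b,np.linalg.norm(d),np.linalg.norm(m-b),np.degrees(np.arctan2(d[1],d[0])))
ct=camera_info("top")
print(two(c,t,ct,(228.1,291.2)))
# casting near corners / front edges at mat; top edge tongue sides
for q in((322,73),(272,240),(362,72),(303,240)):print(onz(c,*f(*q),.042))
a,b=onz(c,*f(322,73),.042),onz(c,*f(272,240),.042);print(np.degrees(np.arctan2(*(b-a)[[1,0]])))
a,b=onz(c,*f(362,72),.042),onz(c,*f(303,240),.042);print(np.degrees(np.arctan2(*(b-a)[[1,0]])))
a,b=onz(c,*f(58,123),.008),onz(c,*f(432,123),.008);print("base front",a,b,np.linalg.norm(a-b),np.degrees(np.arctan2(*(b-a)[[1,0]])))
# slot sides, steel top ~ +13
a,b=onz(c,*f(225,385),.057),onz(c,*f(188,513),.057);a2,b2=onz(c,*f(278,385),.057),onz(c,*f(235,513),.057)
print("slot",a,b,np.linalg.norm(a-b),np.degrees(np.arctan2(*(b-a)[[1,0]])),np.degrees(np.arctan2(*(b2-a2)[[1,0]])),np.linalg.norm(a-a2),(a+b+a2+b2)/4)
a,b=onz(c,*f(170,335),.06),onz(c,*f(410,333),.06);print("studs",a,b,np.linalg.norm(a-b),np.degrees(np.arctan2(*(b-a)[[1,0]])),(a+b)/2)
```

```text
0.036 [0.4497 0.2021 0.036 ] [0.5005 0.1521 0.036 ] 0.07124951438796664 0.030603256116620396 -44.51785741462797
0.042 [0.445  0.2029 0.042 ] [0.4945 0.1543 0.042 ] 0.06935714469845643 0.02979044111327782 -44.51785741462805
0.048 [0.4404 0.2037 0.048 ] [0.4885 0.1564 0.048 ] 0.06746477500894636 0.02897762610993532 -44.51785741462805
(array([0.4466, 0.2015, 0.039 ]), np.float64(0.002422000466355322))
[0.4426 0.2002 0.042 ]
[0.4701 0.1721 0.042 ]
[0.4477 0.2054 0.042 ]
[0.4747 0.1765 0.042 ]
-45.634051823142556
-47.057780058201416
base front [0.4379 0.1485 0.008 ] [0.4971 0.2052 0.008 ] 0.08187502106784697 43.75964011636289
slot [0.4835 0.1478 0.057 ] [0.5128 0.1182 0.057 ] 0.04170010387004984 -45.31814482339703 -45.692553491210475 0.011110224855405994 [0.5021 0.1368 0.057 ]
studs [0.4605 0.1495 0.06  ] [0.4946 0.1829 0.06  ] 0.04771131703270895 44.37634391517872 [0.4776 0.1662 0.06  ]
```

```bash
cat >> h.py <<'E'
JD=np.array([np.cos(np.radians(-45.7)),np.sin(np.radians(-45.7)),0]);JN=np.array([-JD[1],JD[0],0])
STOP=JD*.2369+JN*.4587+np.array([0,0,.040])
def jig(p):p=np.array(p)-STOP;return np.array([p@JD,p@JN,p[2]])*1e3
def unjig(a,n,z):return STOP+JD*a/1e3+JN*n/1e3+np.array([0,0,z/1e3])
E
python3 - <<'E'
from h import *
s=observe();print(jig(s["position"]))
R=tool(-45.7,26)
p,r=plan(unjig(-75,-85,65),R,4);p,r=plan(unjig(-75,0,60),R,6,P0=p,R0=r)
E
```

```text
[ -77.7575 -100.5908  128.9547]
max 0.37 0.02 end [0.3806 0.1452 0.1049] err 0.1295273877537061
offset [[0.16, 0.1, 0.37], [0.16, 0.09, 0.36], [0.16, 0.1, 0.37], [0.16, 0.1, 0.37]] 
turn [[0.0, 0.0, -0.02], [0.0, 0.0, -0.02], [0.0, 0.0, -0.02], [-0.01, -0.01, -0.01]]
max 0.36 0.0 end [0.4414 0.2043 0.1001] err 0.23581087152824684
offset [[0.01, 0.35, 0.02], [0.01, 0.36, 0.02], [0.01, 0.35, 0.02], [0.01, 0.36, 0.01], [0.01, 0.35, 0.02], [0.0, 0.35, 0.02]] 
turn [[0.0, 0.0, 0.0], [0.0, 0.0, 0.0], [0.0, 0.0, 0.0], [0.0, 0.0, 0.0], [0.0, 0.0, 0.0], [0.0, 0.0, 0.0]]
```

Request:
drive_tool(offset=[[0.16,0.1,0.37],[0.16,0.09,0.36],[0.16,0.1,0.37],[0.16,0.1,0.37],[0.01,0.35,0.02],[0.01,0.36,0.02],[0.01,0.35,0.02],[0.01,0.36,0.01],[0.01,0.35,0.02],[0,0.35,0.02]], turn=[[0,0,-0.02],[0,0,-0.02],[0,0,-0.02],[0,0,-0.02],[0,0,0],[0,0,0],[0,0,0],[0,0,0],[0,0,0],[0,0,0]], hand=[0,0,0,0,0,0,0,0,0,0])

```text
time_s: 12.85
position: [0.4437, 0.2036, 0.0999]
tool_rot: [[-0.629, 0.714, 0.306], [0.642, 0.7, -0.314], [-0.439, -0.001, -0.899]]
ft_force: [-0.6, 0.6, -1.3]
grip_width: 0.0073
gripper_force: 58.7
```

Run:
```python
from h import *
import pickle
s=observe();print(s["time_s"],s["position"],s["tool_rot"],jig(s["position"]),s["ft_force"])
c=camera_info("wrist");im=get_image("wrist");cv2.imwrite("pics/w5.png",im);pickle.dump(c,open("c5.pkl","wb"))
ct=camera_info("scene");sc=get_image("scene");cv2.imwrite("pics/s5.png",sc);u,v=map(int,proj(ct,STOP));print(u,v)
W=np.zeros((520,800,3),np.uint8);W[:400,:400]=im[80:480,120:520];Q=cv2.resize(sc[v-65:v+65,u-50:u+50],None,fx=4,fy=4,interpolation=cv2.INTER_CUBIC);W[:,400:]=Q
for p in((-70,0,0),(-70,42,-32),(-70,-42,-32)):print(p,proj(c,unjig(*p)))
cv2.imwrite("pics/m5.png",W)
```

```text
12.85 [0.4437 0.2036 0.0999] [[-0.6293  0.7144  0.3061]
 [ 0.6416  0.6998 -0.3141]
 [-0.4386 -0.0012 -0.8987]] [-72.6892   1.0505  59.9163] [-0.5633  0.6156 -1.2903]
277 280
(-70, 0, 0) (np.float64(310.4686304009337), np.float64(227.61566025783077))
(-70, 42, -32) (np.float64(374.4090556110309), np.float64(195.23793850115925))
(-70, -42, -32) (np.float64(247.00964350122698), np.float64(195.05670696596496))
```

View pics/m5.png

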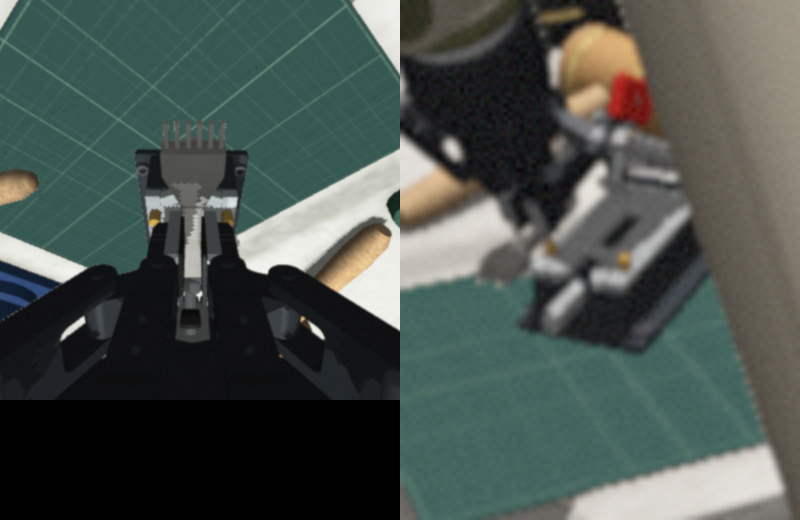

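Run:
```python
from h import *
s=observe();p=np.array(s["position"]);R=np.array(s["tool_rot"])
plan(p+JD*.017-JN*.0017-np.array([0,0,.044]),R,8)
print("1mm down",R.T@[0,0,-.001]/.04,"1mm fwd",R.T@JD*.001/.04)
```

```text
max 0.15 0.0 end [0.4549 0.1905 0.0561] err 0.23287388192600345
offset [[0.01, -0.01, 0.15], [0.02, 0.0, 0.14], [0.01, -0.01, 0.15], [0.01, 0.0, 0.15], [0.01, -0.01, 0.14], [0.02, 0.0, 0.15], [0.01, -0.01, 0.15], [0.01, 0.0, 0.14]] 
turn [[0.0, 0.0, 0.0], [0.0, 0.0, 0.0], [0.0, 0.0, 0.0], [0.0, 0.0, 0.0], [0.0, 0.0, 0.0], [0.0, 0.0, 0.0], [0.0, 0.0, 0.0], [0.0, 0.0, 0.0]]
1mm down [0.011  0.     0.0225] 1mm fwd [-0.0225 -0.0001  0.011 ]
```

Request:
drive_tool(offset=[[0.01,-0.01,0.15],[0.02,0,0.14],[0.01,-0.01,0.15],[0.01,-0.01,0.15],[0.01,-0.01,0.14],[0.02,0,0.15],[0.01,0,0.15],[0.01,0,0.14],[0.02,0,0.04],[0.02,0,0.04]], turn=[[0,0,0],[0,0,0],[0,0,0],[0,0,0],[0,0,0],[0,0,0],[0,0,0],[0,0,0],[0,0,0],[0,0,0]], hand=[0,0,0,0,0,0,0,0,0,0])

```text
time_s: 14.2
position: [0.4537, 0.1897, 0.0525]
tool_rot: [[-0.629, 0.714, 0.306], [0.642, 0.7, -0.314], [-0.439, -0.001, -0.899]]
ft_force: [-1.4, 0.3, -1.2]
grip_width: 0.007
gripper_force: 58.8
```

Request:
drive_tool(offset=[[0.01,0,0.02],[0.01,0,0.02],[0.01,0,0.02],[0.01,0,0.02],[0,0,0],[0,0,0],[0,0,0],[0,0,0],[0,0,0],[0,0,0]], turn=[[0,0,0],[0,0,0],[0,0,0],[0,0,0],[0,0,0],[0,0,0],[0,0,0],[0,0,0],[0,0,0],[0,0,0]], hand=[0,0,0,0,0,0,0,0,0,0])

```text
time_s: 15.45
position: [0.4537, 0.1897, 0.0497]
tool_rot: [[-0.629, 0.714, 0.307], [0.642, 0.7, -0.314], [-0.439, -0.001, -0.898]]
ft_force: [-3.6, 0.8, 7.0]
grip_width: 0.0075
gripper_force: 59.9
```

Run:
```python
from h import *
s=observe();print(s["time_s"],jig(s["position"]),s["ft_force"],s["wrist_torque"])
im=get_image("wrist");cv2.imwrite("pics/w6.png",im)
b=get_image("top");cv2.imwrite("pics/t6.png",b)
```

```text
15.45 [-55.7663  -1.5038   9.7019] [-3.6449  0.8063  6.9897] [-0.1271  0.2977 -0.1721]
```

Request:
drive_tool(offset=[[-0.02,0,-0.02],[-0.03,0,0.015],[-0.03,0,0.015],[-0.03,0,0.015],[-0.03,0,0.015],[-0.03,0,0.015],[-0.03,0,0.015],[0,0,0],[0,0,0],[0,0,0]], turn=[[0,0,0],[0,0,0],[0,0,0],[0,0,0],[0,0,0],[0,0,0],[0,0,0],[0,0,0],[0,0,0],[0,0,0]], hand=[0,0,0,0,0,0,0,0,0,0])

```text
time_s: 16.8
position: [0.4595, 0.1837, 0.0499]
tool_rot: [[-0.629, 0.714, 0.306], [0.642, 0.7, -0.314], [-0.439, -0.001, -0.899]]
ft_force: [0.0, 0.7, -1.4]
grip_width: 0.0069
gripper_force: 58.7
```

```bash
cat >> h.py <<'E'
def st():
    s=observe();f=np.array(s["ft_force"]);print(s["time_s"],"jig",jig(s["position"]),"F",np.array([f@JD,f@JN,f[2]]),"tq",s["wrist_torque"],"w",s["grip_width"],s["gripper_force"]);return s
E
python3 -c "
from h import *
st()"
```

```text
16.8 jig [-47.4114  -1.5537   9.9417] F [-0.4862  0.5061 -1.4492] tq [ 0.2104  0.1813 -0.0312] w 0.006923364474651516 58.72843086719513
```

Request:
drive_tool(offset=[[-0.03,0,0.015],[-0.03,0,0.015],[-0.03,0,0.015],[-0.03,0,0.015],[-0.03,0,0.015],[0,0,0],[0,0,0],[0,0,0],[0,0,0],[0,0,0]], turn=[[0,0,0],[0,0,0],[0,0,0],[0,0,0],[0,0,0],[0,0,0],[0,0,0],[0,0,0],[0,0,0],[0,0,0]], hand=[0,0,0,0,0,0,0,0,0,0])

```text
time_s: 18.05
position: [0.4631, 0.1799, 0.0498]
tool_rot: [[-0.63, 0.714, 0.305], [0.642, 0.7, -0.312], [-0.437, -0.0, -0.9]]
ft_force: [-10.0, 10.0, 4.3]
grip_width: 0.0071
gripper_force: 60.0
```

```bash
python3 -c "
from h import *
st()"
```

```text
18.05 jig [-42.2142  -1.599    9.7615] F [-14.1093  -0.1785   4.2646] tq [ 1.5065  1.3168 -0.0086] w 0.007073394073833072 59.97913599014282
```

Request:
drive_tool(offset=[[0.03,0,-0.02],[0,-0.04,0],[0,-0.04,0],[0,-0.04,0],[0,0,0],[0,0,0],[0,0,0],[0,0,0],[0,0,0],[0,0,0]], turn=[[0,0,0],[0,0,0],[0,0,0],[0,0,0],[0,0,0],[0,0,0],[0,0,0],[0,0,0],[0,0,0],[0,0,0]], hand=[0,0,0,0,0,0,0,0,0,0])

```text
time_s: 19.3
position: [0.4619, 0.1789, 0.0506]
tool_rot: [[-0.629, 0.712, 0.312], [0.642, 0.702, -0.308], [-0.439, 0.007, -0.899]]
ft_force: [2.9, 14.1, -3.0]
grip_width: 0.007
gripper_force: 59.4
```

```bash
python3 -c "
from h import *
st()"
```

```text
19.3 jig [-42.3378  -3.2132  10.5906] F [-8.0953 11.8837 -2.9722] tq [ 2.5453 -0.1832  1.0472] w 0.006952594635678657 59.36225765850395
```

Request:
drive_tool(offset=[[0,0.06,0],[0,0.06,0],[0,0.06,0],[0,0.06,0],[0,0,0],[0,0,0],[0,0,0],[0,0,0],[0,0,0],[0,0,0]], turn=[[0,0,0],[0,0,0],[0,0,0],[0,0,0],[0,0,0],[0,0,0],[0,0,0],[0,0,0],[0,0,0],[0,0,0]], hand=[0,0,0,0,0,0,0,0,0,0])

```text
time_s: 20.55
position: [0.4658, 0.1828, 0.0498]
tool_rot: [[-0.629, 0.715, 0.304], [0.642, 0.699, -0.315], [-0.438, -0.003, -0.899]]
ft_force: [-4.8, 2.2, 0.9]
grip_width: 0.007
gripper_force: 59.4
```

```bash
python3 -c "
from h import *
st()"
```

```text
20.55 jig [-42.3527   2.3332   9.7858] F [-4.937  -1.9119  0.9336] tq [ 0.381   0.9139 -0.3371] w 0.007006145818823494 59.430279205553234
```

Request:
drive_tool(offset=[[0,-0.045,0],[0,-0.04,0],[-0.03,0,0.015],[0,0,0.03],[0,0,0],[0,0,0],[0,0,0],[0,0,0],[0,0,0],[0,0,0]], turn=[[0,0,0],[0,0,0],[0,0,0],[0,0,0],[0,0,0],[0,0,0],[0,0,0],[0,0,0],[0,0,0],[0,0,0]], hand=[0,0,0,0,0,0,0.1,0.2,0.3,0.3])

```text
time_s: 21.8
position: [0.4658, 0.1792, 0.049]
tool_rot: [[-0.629, 0.715, 0.306], [0.642, 0.699, -0.315], [-0.439, -0.001, -0.899]]
ft_force: [-0.5, -0.5, -0.2]
grip_width: 0.0259
gripper_force: 0.0
```

```bash
python3 -c "
from h import *
s=st()
p=np.array(s['position']);R=np.array(s['tool_rot'])
cv2.imwrite('pics/w7.png',get_image('wrist'))
"
```

```text
21.8 jig [-39.8103  -0.1534   8.9825] F [ 0.0162 -0.7261 -0.2035] tq [ 0.1691  0.2101 -0.03  ] w 0.025866990132174906 0.0
```

```bash
cat >> h.py <<'E'
STOP[2]=.043
def wing(th=.56):
    return np.array([98-75*np.cos(th)+31*np.sin(th),0,20+75*np.sin(th)+31*np.cos(th)])
E
python3 - <<'E'
from h import *
s=observe();p=np.array(s["position"]);R=np.array(s["tool_rot"])
print(unjig(*wing()))
p,r=plan(p-R[:,2]*.075,R,5)
p,r=plan(unjig(-70,0,190),tool(-45.7,0),5,P0=p,R0=r)
R=tool(-45.7,-32);w=unjig(*wing());P=w-R[:,2]*(.10-.0187);print("standoff",P)
p,r=plan(P,R,10,P0=p,R0=r)
E
```

```text
[0.5293 0.1144 0.1291]
max 0.38 0.0 end [0.4429 0.2028 0.1162] err 0.19999999999994486
offset [[0.0, 0.0, -0.37], [0.0, 0.0, -0.38], [0.0, 0.0, -0.37], [0.0, 0.0, -0.38], [0.0, 0.0, -0.37]] 
turn [[0.0, 0.0, 0.0], [0.0, 0.0, 0.0], [0.0, 0.0, 0.0], [0.0, 0.0, 0.0], [0.0, 0.0, 0.0]]
max 0.58 0.87 end [0.4448 0.201  0.2329] err 0.12462591678168602
offset [[-0.27, 0.0, -0.52], [-0.22, 0.0, -0.54], [-0.17, 0.0, -0.56], [-0.12, 0.0, -0.57], [-0.06, 0.0, -0.58]] 
turn [[0.0, 0.87, 0.0], [0.0, 0.87, 0.0], [0.0, 0.87, 0.0], [-0.01, 0.86, 0.01], [0.0, 0.87, 0.0]]
standoff [0.5594 0.0835 0.1981]
max 0.42 0.54 end [0.5595 0.0836 0.1979] err 0.15590148283416366
offset [[-0.41, 0.0, 0.09], [-0.41, 0.0, 0.06], [-0.42, 0.0, 0.04], [-0.42, 0.0, 0.02], [-0.42, 0.0, -0.01], [-0.42, 0.0, -0.02], [-0.42, 0.0, -0.06], [-0.41, 0.0, -0.07], [-0.41, 0.0, -0.1], [-0.4, 0.0, -0.12]] 
turn [[0.0, 0.53, 0.0], [0.0, 0.53, 0.0], [0.0, 0.53, 0.0], [0.0, 0.53, 0.0], [0.0, 0.54, 0.0], [0.0, 0.53, 0.0], [0.0, 0.54, 0.0], [0.0, 0.53, 0.0], [0.0, 0.54, 0.0], [0.0, 0.53, 0.0]]
```

Request:
drive_tool(offset=[[0,0,-0.37],[0,0,-0.38],[0,0,-0.37],[0,0,-0.38],[0,0,-0.37],[-0.27,0,-0.52],[-0.22,0,-0.54],[-0.17,0,-0.56],[-0.12,0,-0.57],[-0.06,0,-0.58]], turn=[[0,0,0],[0,0,0],[0,0,0],[0,0,0],[0,0,0],[0,0.87,0],[0,0.87,0],[0,0.87,0],[0,0.86,0],[0,0.87,0]], hand=[0.3,0.3,0.3,0.3,0.3,0.4,0.5,0.6,0.6,0.6])

```text
time_s: 23.1
position: [0.4442, 0.2016, 0.2346]
tool_rot: [[-0.701, 0.714, -0.003], [0.714, 0.701, 0.002], [0.004, -0.0, -1.0]]
ft_force: [-0.2, 0.8, 0.5]
grip_width: 0.0511
gripper_force: 0.0
```

Run:
```python
from h import *
import pickle
s=st();c=camera_info("wrist");im=get_image("wrist");cv2.imwrite("pics/w8.png",im);pickle.dump(c,open("c8.pkl","wb"))
b,g,r=[im[:,:,i].astype(int) for i in range(3)]
def blob(m,n):
    m=m.astype(np.uint8);k,l,S,C=cv2.connectedComponentsWithStats(m)
    for i in np.argsort(-S[1:,4])[:3]+1:
        if S[i,4]>25:
            pts=np.argwhere(l==i)[:,::-1].astype(np.float32);print(n,S[i],C[i],cv2.minAreaRect(pts))
blob((r>110)&(g<60)&(b<60),"red");
blob((r>120)&(g>80)&(b<70)&(r-b>80),"brass")
for p in((-70,0,0),(0,0,10),(-101,0,10),(-101,12,10),(-101,-12,10)):print(p,np.round(proj(c,unjig(*p))))
print("wing",proj(c,unjig(*wing())))
```

```text
23.1 jig [-70.953   -0.0317 191.5685] F [-0.7473  0.4463  0.4926] tq [ 0.0235  0.0557 -0.0148] w 0.05114055582631425 0.0
red [303 349  18  41 407] [313.4644 369.8305] ((313.998046875, 369.5710144042969), (14.567170143127441, 41.891056060791016), 12.87500286102295)
red [601 386  22  27 270] [608.7444 398.7111] ((606.7500610351562, 399.25006103515625), (22.62741470336914, 20.50609588623047), 45.0)
red [621 410  19  15 155] [632.1226 417.8645] ((630.34521484375, 416.66754150390625), (18.167997360229492, 13.67943286895752), 4.085616588592529)
(-70, 0, 0) [312. 215.]
(0, 0, 10) [312. 283.]
(-101, 0, 10) [312. 185.]
(-101, 12, 10) [325. 185.]
(-101, -12, 10) [299. 185.]
wing (np.float64(311.89450525419744), np.float64(375.10969226630027))
```

Run:
```python
from h import *
im=cv2.imread("pics/w8.png").astype(int)
ng=(abs(im[:,:,1]-im[:,:,2])<14)&(im.sum(2)>150)
for v in range(172,292,3):print(v,"".join("#" if x else "." for x in ng[v,280:346]),im[v,314])
```

```text
172 .................................................................. [82 88 54]
175 .................................................................. [84 89 56]
178 .................................................................. [83 89 56]
181 ......................................#...#....................... [101 107  86]
184 ....................###.###.###..##..###..##...................... [157 164 158]
187 ....................###.###..##..###.###..##...................... [163 170 167]
190 ....................###.###..##..###..##..##...................... [147 154 151]
193 ....................#########################..................... [77 80 78]
196 ....................#########################..................... [85 89 88]
199 ....................#########################..................... [ 97 101 101]
202 ....................#########################..................... [109 113 113]
205 ....................#########################..................... [107 112 111]
208 .....................#######################...................... [107 112 111]
211 ......
[... 1548 characters left out ...]
#####################......###... [78 82 82]
268 #####.......##############...#########################......###... [78 81 81]
271 ##########################...##################################... [79 81 81]
274 ##########################...##################################... [79 82 81]
277 ###############################################################... [78 82 82]
280 ###############################################################... [79 82 81]
283 ###############################################################..# [74 74 70]
286 ###########################...........#########################... [32 29 25]
289 ###########################...........########################...# [31 30 25]
```

Run:
```python
from h import *
R=tool(-45.7,-32);w=wing();w[0]-=1.5;w=unjig(*w)
P=w-R[:,2]*(.08-.0187)
p,r=plan(P,R,10)
```

```text
max 0.41 0.53 end [0.5508 0.0921 0.181 ] err 0.1490512150216248
offset [[-0.38, 0.0, 0.14], [-0.38, -0.01, 0.12], [-0.4, 0.0, 0.09], [-0.39, -0.01, 0.08], [-0.4, 0.0, 0.05], [-0.4, 0.0, 0.03], [-0.41, -0.01, 0.01], [-0.4, 0.0, -0.02], [-0.4, 0.0, -0.03], [-0.4, -0.01, -0.06]] 
turn [[0.0, 0.53, 0.0], [0.0, 0.53, 0.0], [0.0, 0.53, 0.0], [0.0, 0.53, 0.0], [0.0, 0.53, 0.01], [0.01, 0.53, 0.0], [0.0, 0.53, 0.01], [0.01, 0.53, 0.0], [0.0, 0.53, 0.01], [0.01, 0.53, 0.0]]
```

Request:
drive_tool(offset=[[-0.38,0,0.14],[-0.38,-0.01,0.12],[-0.4,0,0.09],[-0.39,-0.01,0.08],[-0.4,0,0.05],[-0.4,0,0.03],[-0.41,-0.01,0.01],[-0.4,0,-0.02],[-0.4,0,-0.03],[-0.4,-0.01,-0.06]], turn=[[0,0.53,0],[0,0.53,0],[0,0.53,0],[0,0.53,0],[0,0.53,0.01],[0.01,0.53,0],[0,0.53,0],[0.01,0.53,0],[0,0.53,0],[0,0.53,0]], hand=[0.6,0.6,0.6,0.6,0.6,0.6,0.6,0.6,0.6,0.6])

```text
time_s: 24.4
position: [0.5492, 0.092, 0.1769]
tool_rot: [[-0.593, 0.714, -0.373], [0.608, 0.7, 0.375], [0.529, -0.004, -0.849]]
ft_force: [1.2, 0.7, -0.3]
grip_width: 0.051
gripper_force: 0.0
```

Run:
```python
from h import *
import pickle
s=st();print(s["q"]);c=camera_info("wrist");im=get_image("wrist");cv2.imwrite("pics/w9.png",im);pickle.dump(c,open("c9.pkl","wb"))
b,g,r=[im[:,:,i].astype(int) for i in range(3)]
m=((r>100)&(g<60)&(b<60)).astype(np.uint8);m[:,:200]=0;m[:,440:]=0
k,l,S,C=cv2.connectedComponentsWithStats(m)
for i in range(1,k):
    if S[i,4]>40:print(S[i],C[i],cv2.minAreaRect(np.argwhere(l==i)[:,::-1].astype(np.float32)))
w=wing();R=tool(-45.7,-32)
for dx,dz in((0,0),(-18,11),(18,11)):
    q=unjig(*w)-R[:,0]*dx*1e-3-R[:,2]*dz*1e-3;print(dx,proj(c,q))
P=np.array(s["position"]);Rt=np.array(s["tool_rot"]);print("tool plane at grasp ahead",proj(c,P+Rt[:,2]*.0613))
print((P-unjig(*w))@R)
```

```text
24.4 jig [ 80.7817  -1.3899 133.8601] F [ 0.3254  1.4032 -0.2613] tq [-0.0899 -0.2504  0.0224] w 0.05104402100839019 0.0
[-10.8966  35.4774  66.2299  17.9396 104.7968 -54.7457]
[304 229  24  63 929] [315.0075 258.9128] ((314.5294189453125, 259.8823547363281), (17.46256446838379, 62.57419204711914), 14.03624439239502)
0 (np.float64(314.53026747679155), np.float64(264.020616564562))
-18 (np.float64(314.5940242004919), np.float64(241.94710190924988))
18 (np.float64(314.5402328056479), np.float64(298.64381508408235))
tool plane at grasp ahead (np.float64(311.84836338732), np.float64(261.2128968891184))
[-0.     -0.0014 -0.0563]
```

Request:
drive_tool(offset=[[0,0,0.25],[0,0,0.25],[0,0,0.25],[0,0,0.25],[0,0,0.2],[0,0,0.2],[0,0,0.15],[0,0,0.1],[0,0,0.08],[0,0,0]], turn=[[0,0,0],[0,0,0],[0,0,0],[0,0,0],[0,0,0],[0,0,0],[0,0,0],[0,0,0],[0,0,0],[0,0,0]], hand=[0.6,0.6,0.6,0.6,0.6,0.6,0.6,0.6,0.5,0.4])

```text
time_s: 25.7
position: [0.5235, 0.1179, 0.1183]
tool_rot: [[-0.593, 0.715, -0.371], [0.608, 0.699, 0.375], [0.527, -0.004, -0.85]]
ft_force: [0.4, -0.2, 0.2]
grip_width: 0.0343
gripper_force: 0.0
```

Run:
```python
from h import *
s=st();im=get_image("wrist");cv2.imwrite("pics/w10.png",im)
b,g,r=[im[:,:,i].astype(int) for i in range(3)]
m=((r>90)&(g<60)&(b<60)).astype(np.uint8);m[:,:200]=0;m[:,440:]=0
k,l,S,C=cv2.connectedComponentsWithStats(m)
for i in range(1,k):
    if S[i,4]>40:print(S[i],C[i],cv2.minAreaRect(np.argwhere(l==i)[:,::-1].astype(np.float32)))
R=tool(-45.7,-32);print((np.array(s["position"])-unjig(*wing()))@R)
```

```text
25.7 jig [44.339  -1.7109 75.2911] F [0.3789 0.1456 0.1903] tq [-0.1799 -0.2279  0.0355] w 0.034338446496794954 0.0
[ 299  271   37   94 1680] [318.0399 313.1917] ((318.6653747558594, 318.00909423828125), (27.678754806518555, 94.59200286865234), 7.907162666320801)
[-0.0001 -0.0017  0.0127]
```

Request:
drive_tool(offset=[[0,0.03,0.05],[0,0,0],[0,0,0],[0,0,0],[0,0,0],[0,0,0],[0,0,0],[0,0,0],[0,0,0],[0,0,0]], turn=[[0,0,0],[0,0,0],[0,0,0],[0,0,0],[0,0,0],[0,0,0],[0,0,0],[0,0,0],[0,0,0],[0,0,0]], hand=[0.3,0.2,0.1,0,0,0,0,0,0,0], newtons=70)

```text
time_s: 27.0
position: [0.5236, 0.1193, 0.1167]
tool_rot: [[-0.593, 0.715, -0.371], [0.609, 0.699, 0.375], [0.527, -0.004, -0.85]]
ft_force: [-0.5, -4.6, 2.2]
grip_width: 0.0088
gripper_force: 70.5
```

Run:
```python
from h import *
s=st();im=get_image("wrist");cv2.imwrite("pics/w11.png",im)
R=tool(-45.7,-32);print((np.array(s["position"])-unjig(*wing()))@R, s["tool_rot"])
```

```text
27.0 jig [43.418  -0.5849 73.6706] F [ 2.9718 -3.5684  2.2035] tq [-0.6579 -0.0633  0.1445] w 0.008826344500436541 70.48993349075317
[-0.0002 -0.0006  0.0145] [[-0.593   0.7147 -0.3709]
 [ 0.6087  0.6994  0.3746]
 [ 0.5272 -0.0036 -0.8498]]
```

View pics/w11.png

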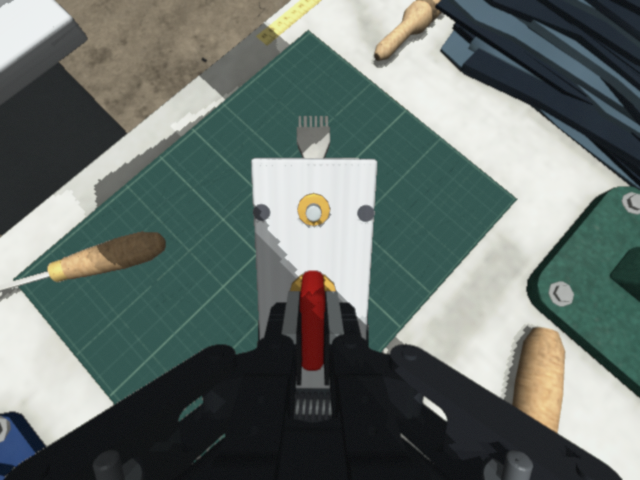

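Run:
```python
from h import *
s=observe();p0=np.array(s["position"]);R0=np.array(s["tool_rot"])
H=unjig(96,0,20);n=20;p=p0.copy();r=R0.copy();off=[];tr=[]
for i in range(n):
    A=Ro.from_rotvec(-JN*np.radians(31.9)*(i+1)/n).as_matrix()
    T=H+A@(p0-H);RT=A@R0
    o=np.round(r.T@(T-p)/.04,3);p=p+r@o*.04
    t=np.round(np.degrees(Ro.from_matrix(r.T@RT).as_rotvec())/6,2);r=r@Ro.from_rotvec(np.radians(t*6)).as_matrix()
    off.append((o+0.).tolist());tr.append((t+0.).tolist())
print(off[:10],tr[:10]);print(off[10:],tr[10:]);print(jig(p0),jig(p),r)
```

```text
[[0.012, 0.0, 0.051], [0.012, 0.0, 0.051], [0.011, 0.001, 0.051], [0.012, 0.0, 0.051], [0.012, 0.0, 0.051], [0.011, 0.0, 0.051], [0.012, 0.0, 0.051], [0.012, 0.001, 0.051], [0.012, 0.0, 0.051], [0.011, 0.0, 0.051]] [[0.0, -0.27, 0.0], [0.0, -0.26, 0.0], [0.0, -0.27, 0.0], [0.0, -0.26, 0.0], [0.0, -0.27, 0.01], [0.0, -0.26, 0.0], [0.0, -0.27, 0.0], [0.0, -0.27, 0.0], [0.0, -0.26, 0.0], [0.0, -0.27, 0.0]]
[[0.012, 0.0, 0.05], [0.012, 0.0, 0.051], [0.012, 0.001, 0.051], [0.011, 0.0, 0.051], [0.012, 0.0, 0.051], [0.012, 0.0, 0.051], [0.012, 0.0, 0.051], [0.011, 0.001, 0.051], [0.012, 0.0, 0.051], [0.012, 0.0, 0.051]] [[0.0, -0.26, 0.0], [0.0, -0.27, 0.0], [0.0, -0.27, 0.0], [0.0, -0.26, 0.0], [0.0, -0.27, 0.01], [0.0, -0.26, 0.0], [0.0, -0.27, 0.0], [0.0, -0.26, 0.0], [0.0, -0.27, 0.0], [0.0, -0.27, 0.0]]
[43.4231 -0.5731 73.6717] [22.9942 -0.5698 37.7841] [[-0.698   0.7161 -0.0017]
 [ 0.7161  0.698  -0.0043]
 [-0.0018 -0.0042 -1.    ]]
```

Request:
drive_tool(offset=[[0.012,0,0.051],[0.012,0,0.051],[0.011,0,0.051],[0.012,0,0.051],[0.012,0,0.051],[0.011,0,0.051],[0.012,0,0.051],[0.012,0,0.051],[0.012,0,0.051],[0.011,0,0.051]], turn=[[0,-0.27,0],[0,-0.26,0],[0,-0.27,0],[0,-0.26,0],[0,-0.27,0],[0,-0.26,0],[0,-0.27,0],[0,-0.27,0],[0,-0.26,0],[0,-0.27,0]], hand=[0,0,0,0,0,0,0,0,0,0])

```text
time_s: 28.3
position: [0.5148, 0.1285, 0.1002]
tool_rot: [[-0.673, 0.715, -0.191], [0.688, 0.7, 0.191], [0.271, -0.003, -0.963]]
ft_force: [1.3, -4.6, 0.9]
grip_width: 0.0087
gripper_force: 70.4
```

Run:
```python
from h import *
s=st();z=np.array(s["tool_rot"])[:,2];print("lean",np.degrees(np.arcsin(z@JD)),s["q"])
```

```text
28.3 jig [30.711  -0.4839 57.161 ] F [ 4.1757 -2.2858  0.8793] tq [-0.8169 -0.0908 -0.0577] w 0.008689351857146886 70.44015884399414
lean -15.708867144599829 [ -3.9127  31.5809  83.005   10.5002  77.587  -51.6372]
```

Request:
drive_tool(offset=[[0.012,0,0.051],[0.012,0,0.051],[0.012,0,0.051],[0.011,0,0.051],[0.012,0,0.051],[0.012,0,0.051],[0.012,0,0.051],[0.011,0,0.051],[0.012,0,0.051],[0.012,0,0.051]], turn=[[0,-0.26,0],[0,-0.27,0],[0,-0.27,0],[0,-0.26,0],[0,-0.27,0],[0,-0.26,0],[0,-0.27,0],[0,-0.26,0],[0,-0.27,0],[0,-0.27,0]], hand=[0,0,0,0,0,0,0,0,0,0])

```text
time_s: 29.55
position: [0.5096, 0.134, 0.0813]
tool_rot: [[-0.7, 0.714, 0.002], [0.714, 0.7, -0.005], [-0.004, -0.002, -1.0]]
ft_force: [0.6, -5.8, 7.1]
grip_width: 0.0088
gripper_force: 71.1
```

Run:
```python
from h import *
s=st();z=np.array(s["tool_rot"])[:,2];print("lean",np.degrees(np.arcsin(z@JD)),s["q"])
cv2.imwrite("pics/w12.png",get_image("wrist"));cv2.imwrite("pics/s12.png",get_image("scene"))
```

```text
29.55 jig [23.0914 -0.3607 38.3139] F [ 4.5532 -3.6566  7.1201] tq [-0.8779  0.1712 -0.2288] w 0.008794691020157432 71.14588022232056
lean 0.25797428985035636 [  1.9884  28.783   90.6364  -0.3134  60.4974 -42.2554]
```

Request:
drive_tool(offset=[[0,0,0.02],[0,0,0.02],[0,0,0.02],[0,0,0],[0,0,0],[0,0,0],[0,0,0],[0,0,0],[0,0,0],[0,0,0]], turn=[[0,0,0],[0,0,0],[0,0,0],[0,0,0],[0,0,0],[0,0,0],[0,0,0],[0,0,0],[0,0,0],[0,0,0]], hand=[0,0,0,0,0,0,0,0,0,0])

```text
time_s: 30.9
position: [0.5096, 0.1341, 0.0802]
tool_rot: [[-0.7, 0.714, 0.002], [0.714, 0.7, -0.004], [-0.004, -0.001, -1.0]]
ft_force: [-4.1, -3.6, 17.1]
grip_width: 0.0085
gripper_force: 72.9
```

```bash
python3 -c "
from h import *
s=st();z=np.array(s['tool_rot'])[:,2];print('lean',np.degrees(np.arcsin(z@JD)))"
```

```text
30.9 jig [22.9878 -0.3193 37.1921] F [-0.2879 -5.4743 17.1133] tq [-0.9177  0.7824 -0.1872] w 0.008541909550497308 72.86078810691833
lean 0.2460722527119507
```

Request:
drive_tool(offset=[[0,0,0.02],[0,0,0.02],[0,0,0],[0,0,0],[0,0,0],[0,0,0],[0,0,0],[0,0,0],[0,0,0],[0,0,0]], turn=[[0,0,0],[0,0,0],[0,0,0],[0,0,0],[0,0,0],[0,0,0],[0,0,0],[0,0,0],[0,0,0],[0,0,0]], hand=[0,0,0,0,0,0,0,0,0,0], newtons=90)

```text
time_s: 32.15
position: [0.5096, 0.1341, 0.0801]
tool_rot: [[-0.7, 0.714, 0.003], [0.714, 0.7, -0.004], [-0.005, -0.001, -1.0]]
ft_force: [-8.8, -5.3, 32.5]
grip_width: 0.0079
gripper_force: 94.0
```

```bash
python3 -c "
from h import *
s=st();z=np.array(s['tool_rot'])[:,2];print('lean',np.degrees(np.arcsin(z@JD)))"
```

```text
32.15 jig [23.0355 -0.2565 37.0752] F [-2.345  -9.9405 32.4863] tq [-1.0368  1.6634 -0.1988] w 0.007851712430717696 94.01642203330994
lean 0.30057605123176545
```

Request:
drive_tool(offset=[[0,-0.03,0],[0,0,0],[0,0,0],[0,0,0],[0,0,0],[0,0,0],[0,0,0],[0,0,0],[0,0,0],[0,0,0]], turn=[[0,0,0],[0,0,0.5],[0,0,0.8],[0,0,0.8],[0,0,0.8],[0,0,0.8],[0,0,0.8],[0,0,0.8],[0,0,0.8],[0,0,0.8]], hand=[0,0,0,0,0,0,0,0,0,0])

```text
time_s: 33.4
position: [0.5086, 0.1337, 0.0801]
tool_rot: [[-0.051, 0.999, 0.003], [0.999, 0.051, -0.004], [-0.004, 0.003, -1.0]]
ft_force: [-9.9, -3.2, 33.3]
grip_width: 0.0083
gripper_force: 93.9
```

```bash
python3 -c "
from h import *
s=st();print(np.array(s['tool_rot']),s['q'])
x=np.array(s['tool_rot'])[:,0];print('turned',np.degrees(np.arctan2(-(-x@JN),(-x@JD))))"
```

```text
33.4 jig [22.6457 -1.3149 37.0634] F [-4.5859 -9.3307 33.2856] tq [-0.6319  1.7639  0.0378] w 0.008347253738457404 93.94820094108582
[[-0.0506  0.9987  0.0029]
 [ 0.9987  0.0506 -0.0037]
 [-0.0038  0.0027 -1.    ]] [ 1.9249 28.7696 90.9452 -0.2489 60.1285 -0.8524]
turned 41.39934210840711
```

Request:
drive_tool(offset=[[0,0,0],[0,0,0],[0,0,0],[0,0,0],[0,0,0],[0,0,0],[0,0,0],[0,0,0],[0,0,0],[0,0,0]], turn=[[0,0,0.95],[0,0,0.95],[0,0,0.95],[0,0,0.95],[0,0,0.95],[0,0,0.95],[0,0,0.95],[0,0,0.95],[0,0,0.95],[0,0,0]], hand=[0,0,0,0,0,0,0,0,0,0])

```text
time_s: 34.65
position: [0.5076, 0.1342, 0.08]
tool_rot: [[0.745, 0.667, 0.001], [0.667, -0.745, -0.003], [-0.002, 0.003, -1.0]]
ft_force: [-13.3, -1.2, 36.0]
grip_width: 0.008
gripper_force: 94.9
```

```bash
python3 -c "
from h import *
s=st();print(np.array(s['tool_rot']))
x=np.array(s['tool_rot'])[:,0];print('turned',np.degrees(np.arctan2(-(-x@JN),(-x@JD))))"
```

```text
34.65 jig [21.5392 -1.7216 37.0265] F [ -8.3633 -10.3551  36.0351] tq [-0.0492  2.5382  0.8605] w 0.00801051004544715 94.91840600967407
[[ 0.7454  0.6667  0.0006]
 [ 0.6667 -0.7454 -0.0033]
 [-0.0017  0.0029 -1.    ]]
turned 92.49041589659501
```

Request:
drive_tool(offset=[[0,0,-0.03],[0,0,-0.03],[0,0,-0.03],[0,0,-0.03],[0,0,-0.02],[0,0,0],[0,0,0],[0,0,0],[0,0,0],[0,0,0]], turn=[[0,0,0],[0,0,0],[0,0,0],[0,0,0],[0,0,0],[0,0,0],[0,0,0],[0,0,0],[0,0,0],[0,0,0]], hand=[0,0,0,0,0,0,0,0,0,0])

```text
time_s: 35.9
position: [0.5076, 0.1338, 0.082]
tool_rot: [[0.747, 0.665, -0.003], [0.665, -0.747, -0.002], [-0.004, -0.0, -1.0]]
ft_force: [-4.4, 4.5, 0.2]
grip_width: 0.0081
gripper_force: 89.6
```

```bash
python3 -c "
from h import *
s=st()"
```

```text
35.9 jig [21.8444 -1.9661 38.9733] F [-6.3072 -0.0503  0.1539] tq [1.2255 1.0462 0.9334] w 0.008139274296069705 89.63842749595642
```

Request:
drive_tool(offset=[[0,0,-0.03],[0,0,-0.02],[0,0,0],[0,0,0],[0,0,0],[0,0,0],[0,0,0],[0,0,0],[0,0,0],[0,0,0]], turn=[[0,0,0],[0,0,0],[0,0,0],[0,0,0],[0,0,0],[0,0,0],[0,0,0],[0,0,0],[0,0,0],[0,0,0]], hand=[0,0,0,0,0,0,0,0,0,0])

```text
time_s: 37.15
position: [0.5075, 0.1338, 0.0821]
tool_rot: [[0.747, 0.665, -0.005], [0.665, -0.747, -0.002], [-0.005, -0.002, -1.0]]
ft_force: [2.4, 6.0, -19.4]
grip_width: 0.008
gripper_force: 88.4
```

```bash
python3 -c "
from h import *
s=st()"
```

```text
37.15 jig [21.7865 -2.089  39.136 ] F [ -2.5924   5.9108 -19.3909] tq [ 1.4426 -0.0222  0.9072] w 0.008042165570319742 88.37232112884521
```

Request:
drive_tool(offset=[[0,0,0.03],[0,0,0.02],[0,0,0],[0,0,0],[0,0,0],[0,0,0],[0,0,0],[0,0,-0.1],[0,0,-0.3],[0,0,-0.4]], turn=[[0,0,0],[0,0,0],[0,0,0],[0,0,0],[0,0,0],[0,0,0],[0,0,0],[0,0,0],[0,0,0],[0,0,0]], hand=[0,0,0.1,0.2,0.3,0.4,0.4,0.4,0.4,0.4])

```text
time_s: 38.4
position: [0.5085, 0.1333, 0.1153]
tool_rot: [[0.747, 0.665, -0.001], [0.665, -0.747, -0.004], [-0.003, 0.002, -1.0]]
ft_force: [1.3, 0.2, 1.1]
grip_width: 0.0338
gripper_force: 0.0
```

Request:
drive_tool(offset=[[0,0,-0.5],[0,0,-0.5],[0,0,-0.5],[0,0,-0.5],[0,0,-0.5],[0,0,-0.3],[0,0,0],[0,0,0],[0,0,0],[0,0,0]], turn=[[0,0,0],[0,0,0],[0,0,0],[0,0,0],[0,0,0],[0,0,0],[0,0,0],[0,0,0],[0,0,0],[0,0,0]], hand=[0.5,0.5,0.5,0.5,0.5,0.5,0.5,0.5,0.5,0.5])

```text
time_s: 39.65
position: [0.5085, 0.1336, 0.2259]
tool_rot: [[0.747, 0.665, -0.002], [0.665, -0.747, -0.004], [-0.004, 0.001, -1.0]]
ft_force: [-0.2, -0.3, 0.5]
grip_width: 0.0427
gripper_force: 0.0
```

Run:
```python
from h import *
s=st();c=camera_info("wrist");im=get_image("wrist");cv2.imwrite("pics/w13.png",im)
b,g,r=[im[:,:,i].astype(int) for i in range(3)]
m=((r>90)&(g<60)&(b<60)).astype(np.uint8)
k,l,S,C=cv2.connectedComponentsWithStats(m)
for i in range(1,k):
    if S[i,4]>60:print("red",S[i],C[i],cv2.minAreaRect(np.argwhere(l==i)[:,::-1].astype(np.float32)))
print("wing level",proj(c,unjig(*wing(.02))),"ends",proj(c,unjig(*wing(.02))+JN*.018),proj(c,unjig(*wing(.02))-JN*.018))
w=((im.min(2)>185)&(abs(r-b)<30)).astype(np.uint8)
a=np.array([proj(c,unjig(x,y,24)) for x,y in((-42,28),(-42,-28),(98,-28),(98,28))]);print("plate corners pred",a.round())
ct=camera_info("scene");sc=get_image("scene");print("scene stop",proj(ct,STOP),"wing",proj(ct,unjig(*wing(.02))),"wing open",proj(ct,unjig(*wing())))
b,g,r=[sc[:,:,i].astype(int) for i in range(3)];k,l,S,C=cv2.connectedComponentsWithStats(((r>110)&(g<60)&(b<60)).astype(np.uint8))
for i in range(1,k):
    if S[i,4]>20:print("scene red",S[i],C[i])
# teeth row check
ng=(abs(im[:,:,1].astype(int)-im[:,:,2])<14)&(im.sum(2)>150)
u,v=map(int,proj(c,unjig(-80,0,5)));print("head",u,v)
for y in range(v-40,v+40,4):print(y,"".join("#" if x else "." for x in ng[y,max(u-45,0):u+45]))
```

```text
39.65 jig [ 22.5812  -1.454  182.9418] F [ 0.0555 -0.3972  0.5076] tq [-0.027   0.0205 -0.0474] w 0.04270625316560011 0.0
red [305 210  14  42 379] [311.4037 227.686 ] ((312.2379455566406, 230.3551788330078), (41.27360534667969, 12.207686424255371), 85.2363510131836)
wing level (np.float64(314.172239221822), np.float64(227.62036876083442)) ends (np.float64(313.16413729351245), np.float64(206.07959734205892)) (np.float64(315.14090365807624), np.float64(248.3184535644606))
plate corners pred [[238. 191.]
 [244. 251.]
 [396. 245.]
 [398. 184.]]
scene stop (np.float64(276.97357004600985), np.float64(279.25420758789994)) wing (np.float64(280.41707182691823), np.float64(255.42192337551953)) wing open (np.float64(284.7039320684138), np.float64(238.15213469917586))
scene red [77 18 13  5 42] [82.3095 20.5476]
scene red [184  50  31   4  68] [199.      51.3824]
scene red [212  60  23   3  37] [224.0541  61.4865]
scene red [207  89  14  11 100] [213.42  94.74]
scene red [357 156  10  14  54] [361.5556 163.7963]
scene red [168 231   9  14  49] [172.102  238.2653]
head 205 218
178 ..............
[... 1181 characters left out ...]
####....................###########
230 ........................##########################.............................###########
234 ................................................................................##########
238 .................................................................................#########
242 .................................................................................#########
246 ..................................................................................########
250 ..................................................................................########
254 ..........................................................................................
```

```bash
python3 -c "
from rig import env
print(env.close_job())"
```

```text
the job is handed in; nothing more can be done
None
```

The wide stitch chisel is in the groove, pushed home against the stop with its teeth out over the nose. The plate is clamped down on it, the T-bolt is turned a quarter turn and held against an upward pull of about 19 N. I handed the job in at about 40 s, and no verdict came back.

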